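Hold a test plate in the UV viewing cabinet

TASK

Get the UV viewing cabinet ready and examine the red test plate: first swing the keeper bar across the amber-windowed hatch, to its edge nearest the robot, until it snaps home in its catch, so that the hatch is locked. Then draw the plate with the red panel out of the wooden rack by its tang and lower it, without forcing it, upright through the narrow slot on top of the cabinet until its whole wide blade is inside, and finish holding it there by the tang, still, hanging clear of the cabinet's floor: do not let go. Leave the other two plates in the rack and leave the tape measure and the awl where they are.

Things in the scene. Friction and masses are not known exactly. Their poses are not given: they have to be found in the camera images.
- cabinet: Low hollow grey UV cabinet, fixed: 240 (x) x 300 (y) x 140 mm high. Origin: centre of its underside, z up, -x side (front) faces the robot, turned up to 0.2 rad. On its deck: the slot in an aluminium plate near the +y end; a closed hatch 170 (x) x 132 (y) x 10 mm with amber window, hinged at its +x edge; the keeper bar. Empty inside; its floor is 132 mm below point slot.
- slot (a point): Centre of the slot at the top of its straight throat, 142 mm above the table; axes: x across the narrow way, y along the slot, z up. Throat 10 x 64 mm (2 mm more than the plate's blade both ways), 12 mm deep; above it an aluminium lip flares at 45 degrees up to 147 mm above the table, mouth about 20 x 74 mm.
- keeper (a joint): Keeper bar angle, rad. 0 = home: bar along the cabinet's +y over the hatch's front edge, against the end stop. Grows clockwise seen from above about a vertical pivot; at 1.57 it points along cabinet +x. Starts open, 0.9 to 1.5; stays where left. From 0.17 it rides over a spring ball (first taking about 10 N at the knob); below 0.03 the ball pops up behind it and keeps it at 0 to 0.01.
- keeper_pivot (a point): On the bar's vertical pivot axis at mid bar thickness, 155 mm above the table; 75 mm towards -x and 135 mm towards -y from the cabinet's origin. The bar is aluminium, 18 mm wide, 6 mm thick (152 to 158 mm above the table), and reaches 175 mm from the axis.
- keeper_knob (a point): On the axis of the bar's upright red round knob, 140 mm from the pivot axis. Knob 18 mm in diameter, from 158 to 200 mm above the table; this point is at 186 mm. By the bar's home the end stop reaches up to 160 mm.
- plate_red: The plate to use: black, rigid, 8 mm thick all over, about 80 g. Blade 62 mm wide, 80 high, with a red panel; above it a red-ended tang 26 mm wide, 70 high. Origin: centre of the blade's lower edge; x through the thickness, y along the width, z up. Starts upright in one of the rack's places, lower edge 12 mm above the table. No stop: let go in the slot, it falls through. Either face may lead.
- plate_blue: Same plate with a dark blue panel; stays in the rack.
- plate_cream: Same plate with a cream panel; stays in the rack.
- rack: Wooden block, fixed, 60 (x) x 250 (y) x 42 mm high with three upright slots in a row along its y, 80 mm apart, 30 mm deep, 10 x 64 mm; the plates stand in line along the rack's y. Origin: centre of its underside.
- tape_measure: Tape measure, apricot case 52 x 60 x 18 mm with a short tongue of tape; stays where it is. Origin: centre of the underside.
- awl: Awl with an orange handle, 170 mm long, lying on the table along its x; stays where it is.

How it is judged:
By the outcome, as a careful person would: the job done as asked, in the order asked, and still so for the second after the job is handed in, while the arm keeps its last pose, push and grip.
It also fails if it takes over 67 s, if anything falls off the work surface, if the arm or the gripper's body presses on something with over 40 N, if the wrist force passes 120 N, or if a joint passes its speed limit or range.

ROBOT

A 6-joint arm with a two-finger parallel gripper is mounted at the origin on the work surface. World frame = base frame: x ahead of the robot, y to its left, z up, the work surface at z = 0. Lengths are in m, angles in rad, forces in N, time in s.
With the tool pointing down it reaches from about 0.35 to 0.975 m from the base axis. Payload 4.9 kg.
Tool frame: the origin (TCP) lies midway between the tips of the shut fingers; the grasp point (between the pads) lies 19 mm behind it (r.grip_point_offset is the distance from the TCP to the grasp point, in m); x points along the fingers, y is the direction in which the jaws open and shut, and the axes are right-handed (so a half turn about x gives the same grasp; the last joint's range is limited). The gripper opens to 85 mm and grips with 20 to 120 N. Pads are 22 mm wide; open, the fingers measure 114 mm over their backs; the gripper's body (76 mm by 85 mm) begins 54 mm behind the grasp point. The pads swing forward as they close: fully open they stand 13 mm farther back than shut.
Start: joints at [-1.325, 0.053, 1.613, -0, 1.476, -0.119], TCP at [0.223, -0.584, 0.231] pointing down, gripper open.
Joint ranges: [-3.01, 3.01], [-1.01, 2.22], [0.06, 2.58], [-1.02, 4.17], [0.09, 2.62], [-3.14, 3.14]. Speed limits (rad/s): [2.57, 2.57, 3.14, 3.14, 3.14, 3.14].

INTERFACE

Orientations are given as a 3x3 rotation matrix whose columns are the frame's x, y, z axes.
In Python, from workcell import r gives the robot as it stands.
- The arm moves only by the tool play_rows, never from a script. Its argument "targets" is a list of rows, each a list of 3 entries, a list of its own where there are three numbers: the closure, from 0 (fully open) to 1 (shut), then the shift along the tool's x, y, z in m, then the turn about the tool's x in rad. A call has 1 to 5 rows; each row shifts and turns the commanded pose from where the row before left it, along the tool's axes as they then stand; what a row does not reach is not made up. A row lasts 1/12 s, in which the tool goes at most 41.7 mm and 7.16 degrees, less where a joint would pass 70% of its speed; a pose out of reach is approached as far as the arm can. A call is refused whole if a number of a shift passes 0.0417 or a number of a turn 0.125, either way. A call with a gripper value outside its range is refused whole. The fingers move at their own pace and stop on an object; "grip_force" is the grip in N (left out, the last holds). Time passes only in rows, so rows that do not move let the fingers close. It gives the time, the measured TCP pose, the force and the opening at its end, in the units of the state.
- r.observe(): the state, without advancing time (a new reading comes with each control period).
- r.capture(name): name is "scene" or "top" or "wrist"; returns the picture (384x512x3 uint8, blue, green, red); there is no depth.
- r.camera_info(name): a dict with "mtx" (3x3 intrinsics, pixels), "k1" (the pictures are not rectified: a ray, as slopes to the right and down, at radius r is drawn at 1 + k1 r^2 times it, then the intrinsics apply), "pose" (4x4, takes a point from camera to world coordinates); the wrist camera has in their place "T_tool_cam" (4x4, takes a point from camera to tool coordinates, whose origin is the TCP and whose axes are the tool frame's). Camera axes: x right, y up, looking along -z (the intrinsics and any distortion apply to the point x, -y, -z); pixel columns grow to the right and rows downward; lengths in m; the calibration is good to about 2 mm. A picture is of the moment at which its call begins: read the wrist's pose just before it. camera_info takes no time and is no camera call.
- r.sign_off(): hands the job in, once; it reports no verdict.
Trained networks look in the newest picture that a camera, given by its name, has taken for a name from the list of things; names that differ only in an ending like _2 or _b are one class to them, and where a whole thing is asked for, a point or a joint stands for the part that bears it (a point fixed in the world has none). Each returns a list of dicts, best first, with "score" (0 to 1); they miss things now and then, are a little off and sometimes report something else, mostly with a low value. They report only what shows in the picture. A call takes as long as a camera call.
- r.regions_of(camera, thing): "pixels" (384x512 bool, what is visible of it) and "bbox" ([left, top, width, height] in pixels, round what is visible of it).
The state is a dict: "time": time; "joint_positions": joint angles; "qvel": joint speeds; "effort": joint torques, N m; "tcp_pos": TCP position; "orientation": TCP orientation; "wrist_force": force on the tool from outside, world axes, zero at the start; "ft_torque": the same for the moment, N m; "width": finger opening in m.
Only numpy, scipy, OpenCV 4.12 (cv2) and the standard library are available. Lean on these libraries where they do the work, as an engineer would, in place of code of your own. Each camera call takes 0.05 s, during which the arm holds its last target. There are 200 camera calls.

## Working session

There is one attempt and no reset: what is moved stays moved. The work goes in short steps, Python scripts to look and compute and a tool call to move; the robot and the scene stay as the last step left them, time stands still between calls to the robot, and variables do not carry over. Pictures are saved under pics/ and viewed, about 8 in all and at most 12, crops included, and the job is handed in when it is done.

Besides the shell and the picture viewer there is one more tool, called as name([rows], argument=value, ...), one row to a line, values as JSON. play_rows: Moves the arm, as the interface text tells. Its arguments: {"type":"object","properties":{"targets":{"type":"array"},"grip_force":{"type":"number"}},"required":["targets"]}

```bash
ls; mkdir -p pics; python3 - <<'E'
from workcell import r
import cv2,numpy as np
for n in("scene","top"):
    im=r.capture(n); cv2.imwrite(f"pics/{n}0.png",im)
    i=r.camera_info(n); print(n,i)
    for t in("cabinet","keeper","keeper_knob","plate_red","plate_blue","plate_cream","rack","tape_measure","awl"):
        try: print(t,[(round(d["score"],2),d["bbox"],int(d["pixels"].sum())) for d in r.regions_of(n,t)[:3]])
        except Exception as e: print(t,e)
print(r.camera_info("wrist"),r.grip_point_offset)
print(r.observe())
E
```

```text
pics
scene {'mtx': array([[441.54813714,   0.        , 256.50148002],
       [  0.        , 441.54813714, 190.45899402],
       [  0.        ,   0.        ,   1.        ]]), 'k1': -0.044094386465813894, 'pose': array([[-0.40836382, -0.73976324,  0.53477972,  1.30866063],
       [ 0.91266442, -0.34167863,  0.22427522,  0.34090567],
       [ 0.01681224,  0.57966031,  0.81468477,  1.15332608],
       [ 0.        ,  0.        ,  0.        ,  1.        ]])}
cabinet [(0.72, [152.7, 115.5, 121.4, 100.8], 9141)]
keeper [(0.58, [179.8, 118.6, 4.4, 44.5], 260)]
keeper_knob [(0.78, [176.4, 116.9, 10.3, 45.7], 309), (0.67, [281.0, 255.7, 44.2, 34.0], 502)]
plate_red [(0.73, [318.0, 164.4, 22.4, 33.1], 427)]
plate_blue [(0.68, [345.5, 174.3, 19.3, 32.5], 402)]
plate_cream [(0.81, [371.8, 188.0, 21.5, 26.2], 370)]
rack [(0.93, [309.0, 183.9, 84.2, 45.7], 1249)]
tape_measure [(0.75, [156.3, 111.7, 118.2, 105.4], 8823), (0.72, [281.4, 257.3, 42.5, 33.4], 468)]
awl [(0.69, [187.2, 244.7, 35.0, 23.8], 286)]
top {'mtx': array([[449.90437165,   0.        , 249.94160629],
       [  0.        , 449.904371
[... 1539 characters left out ...]
  1.47598564e+00, -1.18984268e-01]), 'qvel': array([ 1.94096856e-03, -1.37870882e-03,  2.06997797e-03, -1.61369708e-05,
       -1.37589874e-03,  5.90721377e-04]), 'effort': array([ 1.72168286e-03, -3.93696964e+01, -3.70472538e+01,  6.90751494e-05,
        5.34519859e-04,  1.44725686e-05]), 'tcp_pos': array([ 0.2229866 , -0.58385127,  0.23130738]), 'orientation': array([[-6.59411244e-06,  3.56774550e-01, -9.34190516e-01],
       [-1.51530614e-05, -9.34190516e-01, -3.56774550e-01],
       [-1.00000000e+00,  1.18032347e-05,  1.15663840e-05]]), 'wrist_force': array([ 0.34043859,  0.67948533, -0.42033452]), 'ft_torque': array([ 0.01393531, -0.01070068,  0.0030583 ]), 'width': 0.08565598805468737}
```

View images.

```bash
python3 - <<'E'
import cv2
a=cv2.imread("pics/scene0.png"); b=cv2.imread("pics/top0.png")
cv2.imwrite("pics/s1.png",cv2.resize(a[90:310,130:420],None,fx=2.7,fy=2.7,interpolation=cv2.INTER_CUBIC))
cv2.imwrite("pics/t1.png",cv2.resize(b[80:300,80:430],None,fx=2.2,fy=2.2,interpolation=cv2.INTER_CUBIC))
E
```

```text
(no output)
```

View pics/s1.png

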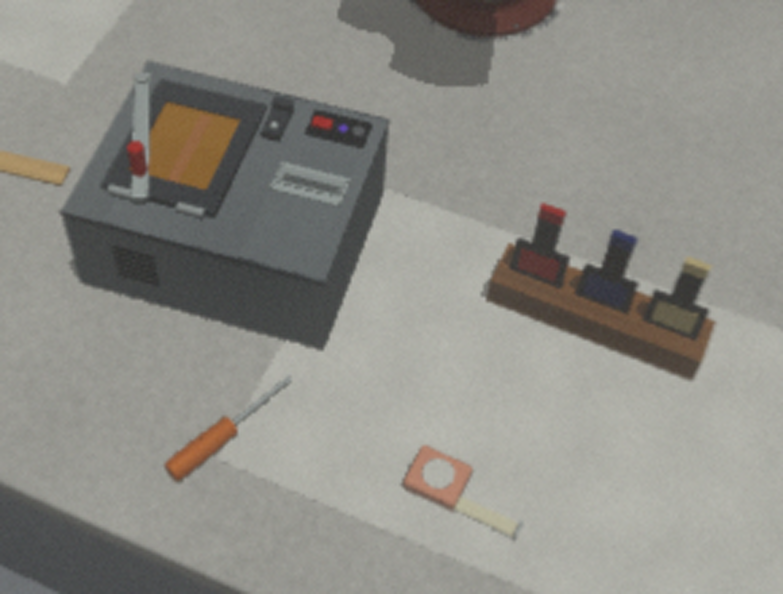

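View pics/t1.png

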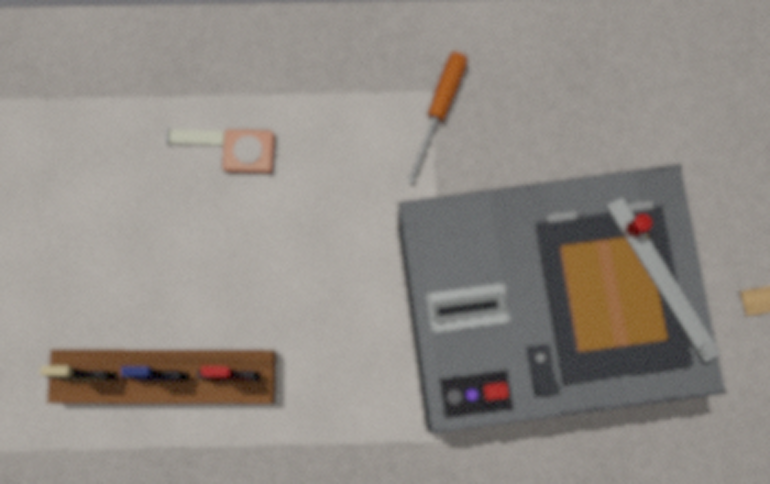

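```bash
cat >h.py <<'E'
import numpy as np,cv2
from scipy.optimize import least_squares
from workcell import r
def K(n):
    i=r.camera_info(n); return i["mtx"],i["k1"],i.get("pose",i.get("T_tool_cam"))
def cam(n,o=None):
    m,k,T=K(n)
    if n=="wrist":
        o=o or r.observe(); B=np.eye(4);B[:3,:3]=o["orientation"];B[:3,3]=o["tcp_pos"];T=B@T
    return m,k,T
def proj(c,P):
    m,k,T=c;P=np.atleast_2d(P); q=(P-T[:3,3])@T[:3,:3]; s=np.c_[q[:,0],-q[:,1]]/-q[:,2:3]
    s=s*(1+k*(s**2).sum(1,keepdims=True)); return s@m[:2,:2].T+m[:2,2]
def ray(c,px):
    m,k,T=c; px=np.atleast_2d(px).astype(float); d=(px-m[:2,2])/[m[0,0],m[1,1]]; s=d.copy()
    for _ in range(20): s=d/(1+k*(s**2).sum(1,keepdims=True))
    return np.c_[s[:,0],-s[:,1],-np.ones(len(s))]@T[:3,:3].T
def at_z(c,px,z):
    v=ray(c,px);o=c[2][:3,3];t=(z-o[2])/v[:,2:3];return o+t*v
def pose(p,L):
    L=np.atleast_2d(L);c,s=np.cos(p[2]),np.sin(p[2]);return np.c_[p[0]+c*L[:,0]-s*L[:,1],p[1]+s*L[:,0]+c*L[:,1],L[:,2]]
def fit(obs,p0,**k):
    f=lambda p:np.concatenate([(proj(c,pose(p,L))-px).ravel() for c,L,px in obs])
    s=least_squares(f,p0,loss="soft_l1",**k);return s.x,f(s.x).reshape(-1,2)
E
python3 - <<'E'
from h import *
T=cam("top");S=cam("scene")
tp=lambda a:np.array(a)/2.2+[80,80]
sp=lambda a:np.array(a)/2.7+[130,90]
D=np.array([[.12,.15,.14],[.12,-.15,.14],[-.12,-.15,.14],[-.12,.15,.14]])
obs=[(T,D,tp([(400,203),(680,166),(723,392),(432,430)])),(S,D,sp([(326,280),(63,212),(148,62),(388,120)]))]
for o in (obs[:1],obs[1:],obs):
    p,e=fit(o,[.5,-.2,0]);print("cab",p.round(4));
print(e.round(1).tolist())
print("slot top",at_z(T,tp((468,308)),.142),"scene",at_z(S,sp((310,183)),.142))
print("knob top",at_z(T,tp((640,222)),.2),"scene",at_z(S,sp((135,148)),.2), "pivot exp",pose(p,[-.075,-.135,.155]))
R=np.array([[0.03,.125,.042],[.03,-.125,.042],[-.03,-.125,.042],[-.03,.125,.042]])
obs=[(T,R,tp([(52,351),(273,351),(273,403),(50,402)])),(S,R,sp([(697,363),(487,290),(512,247),(712,320)]))]
for o in (obs[:1],obs[1:],obs):
    p,e=fit(o,[.4,.3,0]);print("rack",p.round(4))
print(e.round(1).tolist())
print("red tang",at_z(T,tp([(216,372)]),.16),at_z(S,sp([(553,212)]),.16))
print("red place",pose(p,[0,-.08,.16]))
E
```

```text
cab [ 0.5604 -0.1147  0.1116]
cab [ 0.5611 -0.1102  0.1217]
cab [ 0.5603 -0.1132  0.1145]
[[-1.3, -0.4], [-0.6, -0.6], [0.2, 0.2], [-1.0, 0.9], [-1.0, 0.2], [-1.4, -0.9], [-0.5, -0.9], [-0.0, -0.7]]
slot top [[ 0.54865238 -0.02078876  0.142     ]] scene [[ 0.55072131 -0.01758838  0.142     ]]
knob top [[ 0.62403954 -0.18749723  0.2       ]] scene [[ 0.62848652 -0.18519186  0.2       ]] pivot exp [[ 0.50124673 -0.25584486  0.155     ]]
rack [ 0.4898  0.3145 -0.0232]
rack [0.4981 0.3174 0.0091]
rack [ 0.4913  0.3154 -0.0255]
[[-0.5, -1.5], [0.5, -1.1], [-0.1, -0.1], [-1.2, 0.0], [0.5, -1.0], [-0.1, -4.5], [-2.4, -2.5], [0.3, -0.3]]
red tang [[0.48742941 0.23563067 0.16      ]] [[0.49135229 0.24045727 0.16      ]]
red place [[0.4892975  0.23538201 0.16      ]]
```

play_rows([
  [0.5, [-0.002, -0.016, -0.037], 0],
  [0.5, [-0.002, -0.016, -0.037], 0],
  [0.5, [-0.002, -0.016, -0.037], 0],
  [0.5, [-0.002, -0.016, -0.037], 0],
  [0.5, [-0.002, -0.016, -0.037], 0],
], grip_force=30)

```text
time: 1.42
tcp_pos: [0.3682, -0.4418, 0.2416]
orientation: [[0.0, 0.356, -0.934], [-0.0, -0.934, -0.356], [-1.0, 0.001, -0.0]]
wrist_force: [0.9, -0.9, 0.1]
width: 0.0429
```

play_rows([
  [0.5, [-0.002, -0.016, -0.037], 0],
  [0.5, [-0.002, -0.016, -0.037], 0],
  [0.5, [-0.002, -0.016, -0.037], 0],
  [0.5, [-0.002, -0.016, -0.037], 0],
  [0.5, [-0.002, -0.016, -0.037], 0],
])

```text
time: 1.83
tcp_pos: [0.5127, -0.3007, 0.2517]
orientation: [[0.0, 0.357, -0.934], [-0.0, -0.934, -0.357], [-1.0, 0.001, -0.0]]
wrist_force: [0.8, -0.8, 0.4]
width: 0.0429
```

play_rows([
  [0.5, [-0.002, -0.016, -0.037], 0],
  [0.5, [-0.002, -0.016, -0.037], 0],
  [0.5, [-0.002, -0.016, -0.037], -0.07],
  [0.5, [0, 0, 0], -0.07],
  [0.5, [0, 0, 0], 0],
])

```text
time: 2.25
tcp_pos: [0.5994, -0.2161, 0.2572]
orientation: [[-0.0, 0.488, -0.873], [-0.0, -0.873, -0.488], [-1.0, -0.0, 0.0]]
wrist_force: [0.5, -0.9, 0.5]
width: 0.0428
```

```bash
python3 - <<'E'
from h import *
o=r.observe();im=r.capture("wrist");cv2.imwrite("pics/w1.png",im);c=cam("wrist",o)
print(o["time"],o["tcp_pos"],o["orientation"].round(3).tolist(),o["width"],o["wrist_force"])
for t in("keeper_knob","keeper","cabinet"):
    print(t,[(round(d["score"],2),d["bbox"]) for d in r.regions_of("wrist",t)[:3]])
hsv=cv2.cvtColor(im,cv2.COLOR_BGR2HSV);m=((hsv[...,0]<8)|(hsv[...,0]>172))&(hsv[...,1]>150)
n,l,st,ce=cv2.connectedComponentsWithStats(m.astype(np.uint8))
print([(st[i].tolist(),ce[i].round(1).tolist()) for i in range(1,n) if st[i,4]>40])
print("exp knob px",proj(c,[[.626,-.186,.2],[.626,-.186,.16],[.5495,-.019,.142]]))
E
```

```text
2.25 [ 0.59935512 -0.21607545  0.25724382] [[-0.0, 0.488, -0.873], [-0.0, -0.873, -0.488], [-1.0, -0.0, 0.0]] 0.04281340391185559 [ 0.54814236 -0.8917503   0.47878875]
keeper_knob [(0.64, [232.9, 106.1, 24.0, 193.1])]
keeper []
cabinet [(0.9, [0.0, 2.2, 347.8, 312.6])]
[([232, 143, 24, 31, 588], [244.2, 158.0]), ([28, 208, 27, 23, 382], [40.5, 218.9]), ([0, 360, 17, 18, 68], [7.0, 370.1])]
exp knob px [[238.99154342 155.35275771]
 [242.17137727 145.47444753]
 [ 40.89633644 127.40464675]]
```

View pics/w1.png

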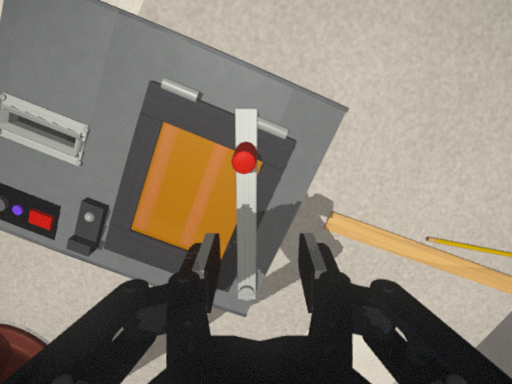

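```bash
python3 - <<'E'
from h import *
c=cam("wrist")
k=at_z(c,[(244.3,161.5)],.2)[0];p=at_z(c,[(246.5,292)],.16)[0];s=at_z(c,[(42.5,129)],.142)[0];co=at_z(c,[(347,107),(247,314)],.14)
print(k,p,s,co); d=k-p;print(np.hypot(*d[:2]),np.arctan2(d[1],d[0]))
# cabinet fit from wrist pts + model
obs=[(c,np.array([[.12,-.15,.14],[-.12,-.15,.14],[-.075,-.135,.16]]),np.array([(347,107),(247,314),(246.5,292)])),]
print(fit(obs,[.56,-.113,.114]))
E
```

```text
[ 0.62222505 -0.19422944  0.2       ] [ 0.49772638 -0.26017174  0.16      ] [ 0.54838925 -0.02318106  0.142     ] [[ 0.69434195 -0.25344571  0.14      ]
 [ 0.45780999 -0.28100831  0.14      ]]
0.1408840152807661 0.48709518968674625
(array([ 0.55797316, -0.11805052,  0.11470586]), array([[-0.10329475, -0.07808312],
       [-0.96056767,  1.1101665 ],
       [ 1.07894933, -0.63948178]]))
```

play_rows([
  [0.5, [0, -0.008, -0.031], 0],
  [0.5, [0.03, 0, 0], 0],
  [0.5, [0.03, 0, 0], 0],
  [0.5, [0.025, 0, 0], 0.02],
  [0.5, [0, 0, 0], 0],
])

```text
time: 2.87
tcp_pos: [0.6171, -0.1955, 0.1651]
orientation: [[-0.011, 0.463, -0.886], [0.005, -0.886, -0.463], [-1.0, -0.009, 0.007]]
wrist_force: [-0.1, 0.4, -1.7]
width: 0.0428
```

```bash
python3 - <<'E'
from h import *
o=r.observe();im=r.capture("wrist");cv2.imwrite("pics/w2.png",im)
print(o["time"],o["tcp_pos"],o["width"],o["wrist_force"])
E
```

```text
2.8667 [ 0.61713511 -0.19549033  0.16507668] 0.04280050946304026 [-0.12262806  0.438931   -1.66213084]
```

View pics/w2.png

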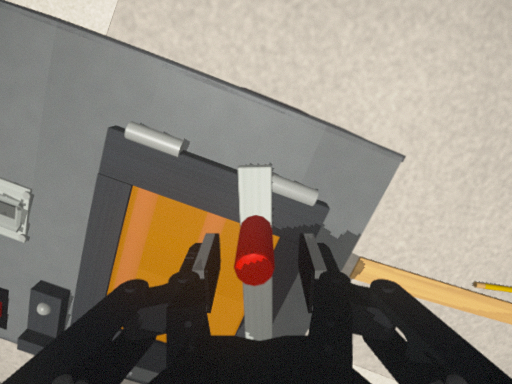

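play_rows([
  [0.72, [-0.005, 0, -0.003], 0],
  [0.72, [0, 0, 0], 0],
  [0.72, [0, 0, 0], 0],
])

```text
time: 3.17
tcp_pos: [0.6257, -0.1955, 0.1811]
orientation: [[0.005, 0.466, -0.885], [-0.002, -0.885, -0.466], [-1.0, 0.004, -0.004]]
wrist_force: [0.2, 0.6, -0.6]
width: 0.0241
```

play_rows([
  [0.72, [0, -0.014, 0.0007], -0.1],
  [0.72, [0, -0.014, 0.0007], -0.1],
  [0.72, [0, -0.014, 0.0007], -0.1],
  [0.72, [0, -0.014, 0.0007], -0.1],
  [0.72, [0, -0.014, 0.0007], -0.1],
])

```text
time: 3.58
tcp_pos: [0.5786, -0.1431, 0.1799]
orientation: [[0.005, 0.836, -0.549], [-0.002, -0.549, -0.836], [-1.0, 0.005, -0.001]]
wrist_force: [0.7, -0.4, -0.1]
width: 0.0242
```

play_rows([
  [0.72, [0.003, -0.014, 0.0007], -0.1],
  [0.72, [0.003, -0.014, 0.0007], -0.1],
  [0.72, [0, -0.014, 0.0007], -0.1],
  [0.72, [0, -0.014, 0.0007], -0.1],
  [0.72, [0, 0, 0], 0],
])

```text
time: 4.0
tcp_pos: [0.5253, -0.1218, 0.1732]
orientation: [[0.002, 0.983, -0.183], [-0.001, -0.183, -0.983], [-1.0, 0.002, 0.001]]
wrist_force: [0.9, -0.3, -0.2]
width: 0.0239
```

play_rows([
  [0.72, [0, -0.007, 0.0002], -0.05],
  [0.72, [0, -0.007, 0.0002], -0.05],
  [0.72, [0, 0, 0], 0],
])

```text
time: 4.25
tcp_pos: [0.5125, -0.1206, 0.1729]
orientation: [[0.003, 0.996, -0.087], [-0.001, -0.087, -0.996], [-1.0, 0.003, 0.001]]
wrist_force: [-0.1, -0.2, 0.1]
width: 0.0238
```

```bash
python3 - <<'E'
from h import *
o=r.observe();im=r.capture("wrist");cv2.imwrite("pics/w3.png",im)
R=o["orientation"];print(o["time"],o["tcp_pos"],np.arctan2(R[1,1],R[0,1]),o["wrist_force"])
k=o["tcp_pos"]-np.array([.498,-.260,0]);print("tool theta",1.6855-np.arctan2(k[1],k[0]),np.hypot(*k[:2]))
E
```

```text
4.25 [ 0.51254867 -0.12062606  0.17294582] -0.08752845360893376 [-0.12483895 -0.20568893  0.13876297]
tool theta 0.2187128301348331 0.14013122479100443
```

View pics/w3.png

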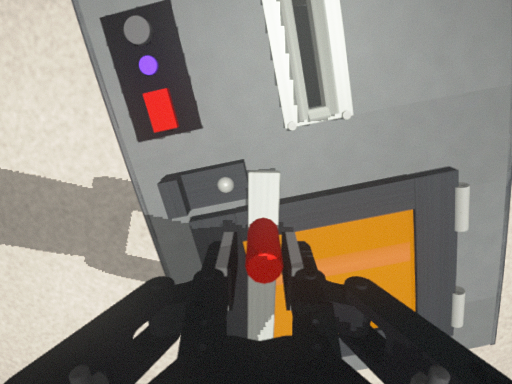

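play_rows([
  [0.72, [0, -0.005, 0.0001], -0.036],
  [0.72, [0, -0.005, 0.0001], -0.036],
  [0.72, [0, -0.005, 0.0001], -0.036],
  [0.72, [0, -0.005, 0.0001], -0.036],
])

```text
time: 4.63
tcp_pos: [0.4937, -0.1204, 0.1725]
orientation: [[0.004, 0.998, 0.057], [-0.001, 0.057, -0.998], [-1.0, 0.004, 0.001]]
wrist_force: [3.8, -0.3, 1.5]
width: 0.0241
```

play_rows([
  [0.72, [0, -0.005, 0.0001], -0.036],
  [0.72, [0, -0.005, 0], -0.02],
  [0.72, [0, 0, 0], 0],
])

```text
time: 4.88
tcp_pos: [0.482, -0.1212, 0.1719]
orientation: [[0.0, 0.994, 0.112], [-0.001, 0.112, -0.994], [-1.0, 0.0, 0.001]]
wrist_force: [1.1, 0.1, -0.3]
width: 0.0238
```

play_rows([
  [0.72, [0, -0.002, 0], 0],
  [0.72, [0, -0.002, 0], 0],
])

```text
time: 5.05
tcp_pos: [0.4811, -0.1213, 0.172]
orientation: [[0.009, 0.994, 0.112], [0.0, 0.112, -0.994], [-1.0, 0.009, 0.001]]
wrist_force: [16.9, 1.3, -7.8]
width: 0.0242
```

play_rows([
  [0.72, [0, -0.001, 0], 0],
  [0.72, [0, 0, 0], 0],
])

```text
time: 5.22
tcp_pos: [0.4812, -0.1213, 0.172]
orientation: [[0.012, 0.994, 0.112], [0.0, 0.112, -0.994], [-1.0, 0.012, 0.001]]
wrist_force: [17.3, 0.8, -8.1]
width: 0.0238
```

```bash
python3 - <<'E'
from h import *
o=r.observe();im=r.capture("wrist");c=cam("wrist",o)
print(o["time"],o["tcp_pos"],o["wrist_force"])
print(proj(c,pose([.558,-.118,.1147],[[-.075,-.135+.175,.158],[-.075,-.135+.14,.2]])).round(1))
cv2.imwrite("pics/w4.png",cv2.resize(im[120:340,120:400],None,fx=2.8,fy=2.7))
E
```

```text
5.2167 [ 0.48115407 -0.12130516  0.17197157] [17.31192735  0.82055894 -8.09882114]
[[261.9 176.5]
 [263.9 274.1]]
```

View pics/w4.png

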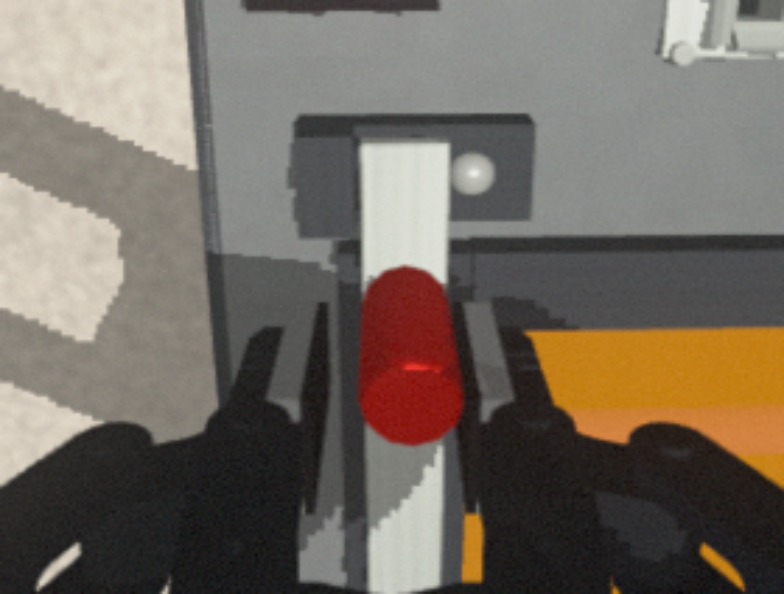

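play_rows([
  [0.72, [0, 0.006, 0], 0],
  [0.6, [-0.02, 0, 0], 0],
  [0.6, [-0.04, 0, 0], 0],
  [0.5, [-0.04, 0, 0], 0],
  [0.3, [-0.03, 0.019, -0.025], 0],
])

```text
time: 5.68
tcp_pos: [0.498, -0.0975, 0.3037]
orientation: [[0.002, 0.994, 0.107], [-0.003, 0.107, -0.994], [-1.0, 0.001, 0.003]]
wrist_force: [1.0, -1.0, 0.5]
width: 0.0536
```

play_rows([
  [0.3, [0, 0.019, -0.025], 0],
  [0.3, [0, 0.019, -0.025], 0],
  [0.3, [0, 0, 0], 0],
  [0.3, [0, 0, 0], 0],
])

```text
time: 6.02
tcp_pos: [0.5308, -0.0398, 0.2999]
orientation: [[-0.001, 0.993, 0.115], [-0.0, 0.115, -0.993], [-1.0, -0.001, 0.0]]
wrist_force: [-0.1, -0.1, -0.0]
width: 0.0596
```

```bash
python3 - <<'E'
from h import *
o=r.observe();im=r.capture("wrist");c=cam("wrist",o);cv2.imwrite("pics/w5.png",im)
print(o["time"],o["tcp_pos"],o["orientation"].round(3).tolist(),o["wrist_force"])
P=[.558,-.118,.1147]
print(proj(c,pose(P,[[0,.0945,.142],[-.005,.0945-.032,.142],[.005,.0945+.032,.142],[-.075,.04,.158],[-.075,.005,.2]])).round(1))
cv2.imwrite("pics/w5c.png",cv2.resize(im[60:340,90:440],None,fx=2.2,fy=2.1,interpolation=cv2.INTER_CUBIC))
E
```

```text
6.0167 [ 0.53083071 -0.03982781  0.29993838] [[-0.001, 0.993, 0.115], [-0.0, 0.115, -0.993], [-1.0, -0.001, 0.0]] [-0.09245951 -0.1492533  -0.01616375]
[[276.4 158.1]
 [271.3 187.1]
 [281.9 127.3]
 [205.4 211.9]
 [200.  262.4]]
```

View pics/w5c.png

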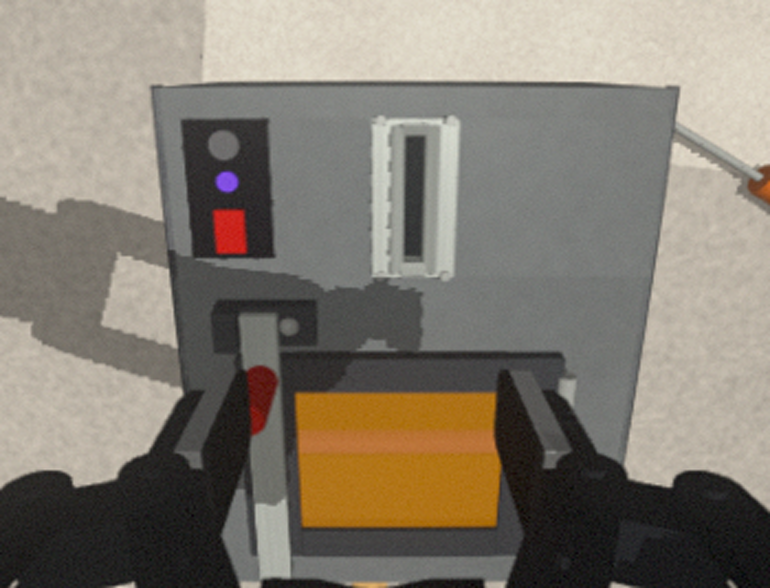

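```bash
python3 - <<'E'
from h import *
im=cv2.cvtColor(cv2.imread("pics/w5.png"),cv2.COLOR_BGR2GRAY).astype(float)
print("cols 255..303",im[140:168,255:304].mean(0).round().astype(int).tolist())
print("rows 110..196",im[110:197,275:281].mean(1).round().astype(int).tolist())
E
```

```text
cols 255..303 [123, 123, 121, 125, 169, 197, 197, 194, 196, 201, 200, 177, 151, 148, 157, 161, 161, 158, 123, 68, 56, 57, 57, 57, 56, 56, 59, 90, 132, 152, 152, 149, 149, 156, 178, 194, 197, 197, 199, 201, 200, 195, 168, 136, 127, 127, 128, 128, 128]
rows 110..196 [133, 134, 134, 133, 131, 132, 170, 206, 191, 167, 148, 145, 144, 142, 108, 70, 60, 59, 61, 60, 60, 60, 60, 59, 59, 58, 60, 61, 58, 60, 59, 58, 58, 57, 58, 58, 57, 57, 57, 58, 57, 57, 57, 56, 56, 58, 57, 55, 53, 55, 54, 56, 53, 55, 55, 56, 54, 54, 52, 54, 54, 52, 52, 55, 55, 52, 53, 55, 53, 52, 53, 64, 99, 101, 104, 159, 172, 168, 166, 166, 161, 141, 129, 121, 122, 123, 120]
```

```bash
python3 - <<'E'
from h import *
c=cam("wrist")
print(at_z(c,[(278.2,154.4)],.142),at_z(c,[(273.2,154.4),(283.2,154.4),(278,124.2),(278,184.7)],.142),at_z(c,[(277.5,154.4)],.147))
o=r.observe();print(o["time"])
# rack prediction
E
```

```text
[[ 0.54804458 -0.02076564  0.142     ]] [[ 0.54285164 -0.02136536  0.142     ]
 [ 0.55323916 -0.0201645   0.142     ]
 [ 0.54370603  0.01005817  0.142     ]
 [ 0.55226916 -0.05369878  0.142     ]] [[ 0.54688609 -0.01986999  0.147     ]]
6.0667
```

play_rows([
  [0, [0, -0.0025, -0.04], 0],
  [0, [0, -0.0025, -0.04], 0],
  [0, [0, -0.0025, -0.04], 0],
  [0, [0, -0.0025, -0.04], 0],
  [0, [0, -0.0025, -0.04], 0],
])

```text
time: 6.48
tcp_pos: [0.4946, 0.1568, 0.2999]
orientation: [[-0.0, 0.994, 0.111], [-0.001, 0.111, -0.994], [-1.0, -0.0, 0.001]]
wrist_force: [-0.7, 0.2, 0.5]
width: 0.0856
```

play_rows([
  [0, [0, -0.0025, -0.04], 0.065],
  [0, [0, 0, 0], 0.065],
  [0, [0, 0, 0], 0],
  [0, [0, 0, 0], 0],
])

```text
time: 6.82
tcp_pos: [0.4882, 0.1951, 0.2998]
orientation: [[-0.0, 1.0, -0.015], [-0.001, -0.015, -1.0], [-1.0, -0.0, 0.001]]
wrist_force: [0.8, -0.3, -1.1]
width: 0.0852
```

```bash
python3 - <<'E'
from h import *
o=r.observe();im=r.capture("wrist");c=cam("wrist",o);cv2.imwrite("pics/w6.png",im)
print(o["time"],o["tcp_pos"],o["orientation"].round(3).tolist(),o["wrist_force"])
for t in("plate_red","rack"):
    print(t,[(round(d["score"],2),d["bbox"]) for d in r.regions_of("wrist",t)[:3]])
print(proj(c,[[.488,.236,.162],[.488,.236,.09]]).round(1))
cv2.imwrite("pics/w6c.png",cv2.resize(im[20:340,90:440],None,fx=2.2,fy=1.85,interpolation=cv2.INTER_CUBIC))
E
```

```text
6.8167 [0.48823974 0.19508417 0.29978442] [[-0.0, 1.0, -0.015], [-0.001, -0.015, -1.0], [-1.0, -0.0, 0.001]] [ 0.75251583 -0.25512005 -1.14841657]
plate_red [(0.74, [252.0, 94.8, 9.7, 55.3])]
rack [(0.84, [235.1, 0.0, 52.4, 156.7])]
[[258.1 134.6]
 [258.3 126.3]]
```

View pics/w6c.png

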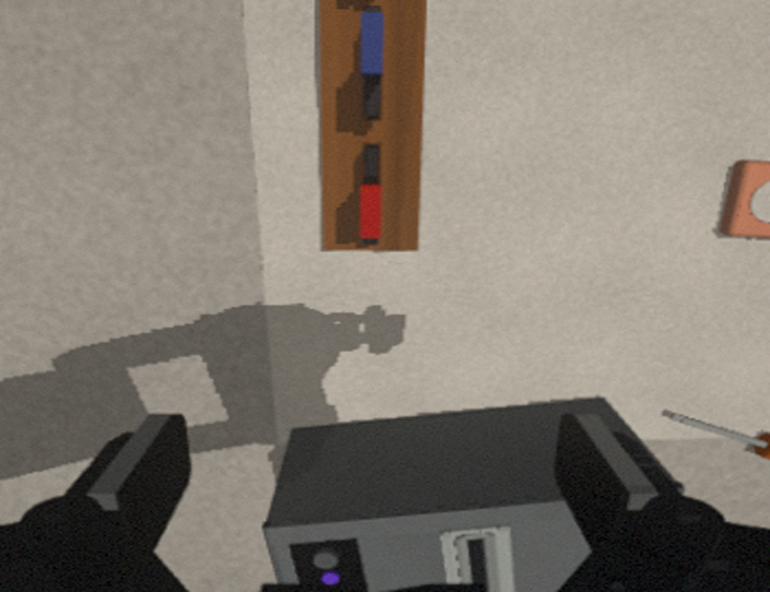

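```bash
python3 - <<'E'
from h import *
c=cam("wrist");im=cv2.imread("pics/w6.png");h=cv2.cvtColor(im,cv2.COLOR_BGR2HSV)
m=(((h[...,0]<8)|(h[...,0]>172))&(h[...,1]>140)).astype(np.uint8)
n,l,st,ce=cv2.connectedComponentsWithStats(m)
i=max(range(1,n),key=lambda i:st[i,4]);print(st[i],ce[i])
ys,xs=np.nonzero(l==i);
P=at_z(c,np.c_[xs,ys],.162);print(P.min(0),P.max(0),P.mean(0));print(cv2.minAreaRect(np.c_[P[:,0],P[:,1]].astype(np.float32)*1000))
m=((h[...,0]>100)&(h[...,0]<130)&(h[...,1]>100)).astype(np.uint8);m[100:]=0
ys,xs=np.nonzero(m);print(at_z(c,np.c_[xs,ys],.162).mean(0))
print(r.observe()["tcp_pos"])
E
```

```text
[  0 263  50  45 739] [ 22.32205683 287.82002706]
[0.16068454 0.03037261 0.162     ] [0.24277284 0.09453851 0.162     ] [0.20054314 0.05986521 0.162     ]
((201.71673583984375, 58.77068328857422), (78.27095794677734, 59.573570251464844), 70.68209075927734)
[0.49049777 0.31634954 0.162     ]
[0.48864035 0.19439264 0.29992654]
```

```bash
python3 - <<'E'
from h import *
c=cam("wrist");im=cv2.imread("pics/w6.png");h=cv2.cvtColor(im,cv2.COLOR_BGR2HSV)
m=(((h[...,0]<8)|(h[...,0]>172))&(h[...,1]>140)).astype(np.uint8)
m[:105]=0;m[160:]=0;m[:,:245]=0;m[:,275:]=0
ys,xs=np.nonzero(m);print(len(xs),xs.min(),xs.max(),ys.min(),ys.max())
P=at_z(c,np.c_[xs,ys],.162);print(P.min(0),P.max(0),np.median(P,0),P.mean(0));
E
```

```text
302 253 263 119 148
[0.48332001 0.22233598 0.162     ] [0.49330397 0.25007551 0.162     ] [0.48822927 0.23681198 0.162     ] [0.48809347 0.2363367  0.162     ]
```

play_rows([
  [0, [0, -0.001, -0.04], 0.012],
  [0, [0.035, 0, -0.002], 0],
  [0, [0.035, 0, 0], 0],
  [0, [0.035, 0, 0], 0],
  [0, [0.03, 0, 0], 0],
])

```text
time: 7.38
tcp_pos: [0.4878, 0.2366, 0.1628]
orientation: [[-0.001, 1.0, -0.029], [-0.001, -0.029, -1.0], [-1.0, -0.001, 0.001]]
wrist_force: [0.4, 0.4, 0.2]
width: 0.0854
```

play_rows([
  [0, [0.02, 0, 0], 0],
  [0, [0.009, 0, 0], 0],
  [0.3, [0, 0, 0], 0],
  [0.6, [0, 0, 0], 0],
])

```text
time: 7.72
tcp_pos: [0.4887, 0.2373, 0.1368]
orientation: [[0.001, 1.0, -0.029], [0.0, -0.029, -1.0], [-1.0, 0.001, -0.0]]
wrist_force: [1.1, -0.7, 0.6]
width: 0.0639
```

```bash
python3 - <<'E'
from h import *
o=r.observe();im=r.capture("wrist");cv2.imwrite("pics/w7.png",im[100:384,130:390])
print(o["time"],o["tcp_pos"],o["orientation"].round(3).tolist(),o["wrist_force"],o["width"])
E
```

```text
7.7167 [0.48872913 0.23733718 0.1368336 ] [[0.001, 1.0, -0.029], [0.0, -0.029, -1.0], [-1.0, 0.001, -0.0]] [ 1.14692105 -0.73532473  0.57425952] 0.06391183269433405
```

View pics/w7.png

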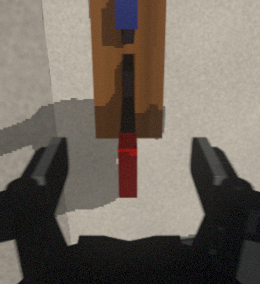

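play_rows([
  [1, [0, 0, 0], 0],
  [1, [0, 0, 0], 0],
  [1, [0, 0, 0], 0],
  [1, [0, 0, 0], 0],
  [1, [0, 0, 0], 0],
], grip_force=50)

```text
time: 8.18
tcp_pos: [0.4887, 0.2382, 0.1374]
orientation: [[0.002, 1.0, -0.028], [0.001, -0.028, -1.0], [-1.0, 0.002, -0.001]]
wrist_force: [-0.4, 0.7, 3.9]
width: 0.0066
```

play_rows([
  [1, [0, 0, 0], 0],
  [1, [-0.003, 0, 0], 0],
  [1, [-0.006, 0, 0], 0],
  [1, [-0.01, 0, 0], 0],
  [1, [-0.01, 0, 0], 0],
])

```text
time: 8.6
tcp_pos: [0.4875, 0.2378, 0.1653]
orientation: [[-0.002, 1.0, -0.028], [-0.0, -0.028, -1.0], [-1.0, -0.001, 0.001]]
wrist_force: [0.8, -0.5, -1.0]
width: 0.0069
```

play_rows([
  [1, [-0.02, 0, 0], 0],
  [1, [-0.035, 0, 0], 0],
  [1, [-0.035, 0, 0], 0],
  [1, [-0.035, 0, 0], 0],
  [1, [-0.02, 0, 0], 0],
])

```text
time: 9.02
tcp_pos: [0.4889, 0.2383, 0.3162]
orientation: [[0.006, 1.0, -0.028], [0.002, -0.028, -1.0], [-1.0, 0.006, -0.002]]
wrist_force: [0.2, 0.1, -0.2]
width: 0.0069
```

play_rows([
  [1, [0, 0.004, 0.016], 0],
  [1, [0, 0.008, 0.03], 0],
  [1, [0, 0.008, 0.031], 0],
  [1, [0, 0.008, 0.031], 0],
  [1, [0, 0.008, 0.031], 0],
])

```text
time: 9.43
tcp_pos: [0.52, 0.0968, 0.3113]
orientation: [[0.001, 1.0, -0.027], [0.0, -0.027, -1.0], [-1.0, 0.001, -0.0]]
wrist_force: [0.8, -0.8, -1.9]
width: 0.0066
```

play_rows([
  [1, [0, 0.008, 0.031], 0],
  [1, [0, 0.008, 0.031], 0],
  [1, [0, 0.007, 0.03], 0],
  [1, [0, 0.004, 0.016], 0],
  [1, [0, 0.003, 0.01], -0.05],
])

```text
time: 9.85
tcp_pos: [0.5468, -0.0231, 0.311]
orientation: [[0.0, 1.0, 0.02], [-0.0, 0.02, -1.0], [-1.0, 0.0, 0.0]]
wrist_force: [0.4, -0.2, -1.9]
width: 0.0068
```

play_rows([
  [1, [0, 0, 0], -0.05],
  [1, [0, 0, 0], -0.042],
  [1, [0, 0, 0], 0],
  [1, [0, 0, 0], 0],
  [1, [0, 0, 0], 0],
])

```text
time: 10.27
tcp_pos: [0.5467, -0.0207, 0.3106]
orientation: [[0.0, 0.994, 0.113], [-0.0, 0.113, -0.994], [-1.0, 0.0, 0.0]]
wrist_force: [0.4, -0.9, -0.1]
width: 0.0072
```

```bash
python3 - <<'E'
from h import *
o=r.observe();im=r.capture("wrist");c=cam("wrist",o);cv2.imwrite("pics/w8.png",im)
print(o["time"],o["tcp_pos"],o["orientation"].round(4).tolist(),o["wrist_force"],o["width"])
R=o["orientation"];x,y,z=R.T;P=o["tcp_pos"]
pts=[P-.026*x+.013*s*z for s in(1,-1)]+[P+.124*x+.031*s*z for s in(1,-1)]
print(proj(c,np.array(pts)).round(1).tolist(),proj(c,[[.5477,-.0208,.142]]).round(1))
cv2.imwrite("pics/w8c.png",cv2.resize(im[120:384,150:400],None,fx=2.2,fy=2.2,interpolation=cv2.INTER_CUBIC))
E
```

```text
10.2667 [ 0.54672522 -0.02067322  0.31060736] [[0.0004, 0.9936, 0.1131], [-0.0, 0.1131, -0.9936], [-1.0, 0.0004, 0.0001]] [ 0.38429159 -0.92344982 -0.09357143] 0.007158054962740035
[[259.5, 293.5], [259.5, 246.2], [259.1, 209.9], [259.1, 147.6]] [[259.9 168.5]]
```

View pics/w8c.png

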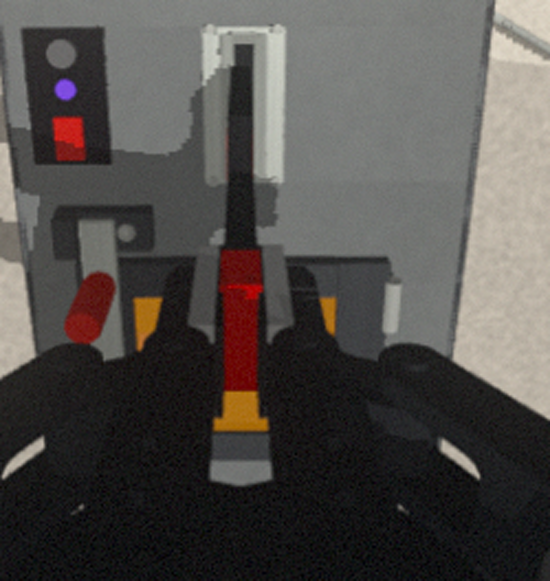

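```bash
python3 - <<'E'
from h import *
im=cv2.imread("pics/w8.png");g=im.max(2).astype(int)
for y in list(range(128,176,2))+list(range(178,240,6)): print(y,g[y,246:276].tolist())
for y in range(226,302,3): print(y,im[y,252:270,2].tolist())
E
```

```text
128 [127, 131, 131, 128, 125, 134, 130, 132, 129, 127, 127, 128, 131, 130, 128, 130, 129, 132, 130, 130, 132, 126, 130, 131, 128, 128, 132, 129, 132, 126]
130 [131, 131, 130, 128, 129, 129, 130, 130, 126, 128, 124, 128, 128, 130, 126, 125, 133, 126, 127, 129, 127, 128, 127, 129, 126, 123, 126, 123, 131, 129]
132 [184, 167, 161, 175, 177, 180, 178, 181, 176, 176, 173, 177, 172, 183, 183, 179, 176, 177, 182, 180, 179, 173, 173, 175, 175, 178, 173, 155, 167, 189]
134 [182, 166, 177, 201, 203, 205, 205, 173, 140, 159, 178, 180, 176, 180, 180, 178, 178, 171, 163, 171, 187, 195, 199, 200, 202, 207, 172, 150, 176, 183]
136 [198, 199, 199, 171, 147, 153, 157, 162, 158, 149, 148, 145, 145, 141, 147, 145, 144, 146, 141, 142, 147, 143, 146, 152, 158, 182, 200, 204, 205, 209]
138 [199, 201, 203, 173, 139, 152, 159, 159, 158, 149, 146, 141, 144, 144, 144, 144, 140, 141, 145, 146, 150, 153, 152, 149, 158, 179, 202, 210, 204, 205]
140 [200, 205, 202, 172, 143, 147, 162, 158, 164, 149, 103, 72, 71, 70, 65, 69, 68, 68, 75, 111, 145, 149, 149, 152, 158, 180, 199, 204, 201, 201]
142 [196, 203, 173, 131
[... 5462 characters left out ...]
 107, 108, 109, 110, 108, 106, 106, 104, 112, 107, 88, 48, 32, 32]
283 [91, 105, 109, 108, 110, 108, 111, 109, 110, 109, 108, 109, 112, 108, 87, 47, 32, 26]
286 [92, 106, 108, 109, 109, 109, 111, 113, 108, 108, 107, 105, 112, 109, 84, 43, 27, 30]
289 [85, 109, 108, 108, 105, 110, 107, 107, 110, 106, 106, 111, 108, 106, 79, 36, 31, 32]
292 [82, 104, 107, 109, 109, 108, 105, 107, 103, 110, 104, 115, 110, 106, 84, 32, 25, 27]
295 [87, 106, 108, 112, 108, 108, 109, 109, 106, 110, 105, 106, 107, 106, 84, 47, 33, 20]
298 [137, 168, 170, 172, 170, 172, 173, 167, 166, 171, 168, 170, 173, 168, 133, 72, 31, 32]
301 [156, 175, 174, 172, 174, 171, 173, 171, 174, 174, 173, 174, 177, 177, 150, 94, 34, 25]
```

```bash
python3 - <<'E'
from h import *
c=cam("wrist");o=r.observe();R=o["orientation"];P=o["tcp_pos"]
def loc(px,z): return (at_z(c,[px],z)[0]-P)@R   # tool frame
print("slot +y end",loc((260.5,139.4),.142),"mouth +y",loc((260.5,134.8),.147))
for h in (.122,.124,.126):
    print(h,"blade +y corner",loc((259,149.3),P[2]-h),"tang top +y,-y",loc((260,250.5),P[2]+.150-h),loc((260,296.8),P[2]+.150-h))
E
```

```text
slot +y end [ 0.16845886  0.00154327 -0.03175759] mouth +y [ 0.16345861  0.00150808 -0.0373262 ]
0.122 blade +y corner [ 1.21998697e-01 -9.29091818e-05 -2.97574042e-02] tang top +y,-y [-0.02800044  0.00023233 -0.01191958] [-0.02799935  0.00025491  0.01334053]
0.124 blade +y corner [ 1.23998714e-01 -9.14264931e-05 -2.93844993e-02] tang top +y,-y [-0.02600039  0.00024134 -0.01075681] [-0.02599928  0.00026431  0.01493887]
0.126 blade +y corner [ 1.25998730e-01 -8.99438044e-05 -2.90115945e-02] tang top +y,-y [-0.02400034  0.00025034 -0.00959405] [-0.02399921  0.00027371  0.01653721]
```

play_rows([
  [1, [0, 0.0016, -0.0018], 0],
  [1, [0.015, 0, 0], 0],
  [1, [0.015, 0, 0], 0],
  [1, [0.004, 0, 0], 0],
  [1, [0, 0, 0], 0],
])

```text
time: 10.73
tcp_pos: [0.5473, -0.0185, 0.2743]
orientation: [[-0.003, 0.993, 0.114], [0.001, 0.114, -0.994], [-1.0, -0.003, -0.001]]
wrist_force: [0.8, -0.6, -0.6]
width: 0.0068
```

play_rows([
  [1, [0.003, 0, 0], 0],
  [1, [0.003, 0, 0], 0],
  [1, [0.002, 0, 0], 0],
  [1, [0, 0, 0], 0],
])

```text
time: 11.07
tcp_pos: [0.5482, -0.0189, 0.2681]
orientation: [[0.0, 0.994, 0.114], [-0.0, 0.114, -0.994], [-1.0, 0.0, 0.0]]
wrist_force: [-0.7, -0.7, -0.7]
width: 0.0069
```

```bash
python3 - <<'E'
from h import *
o=r.observe();im=r.capture("wrist");cv2.imwrite("pics/w9.png",im)
print(o["time"],o["tcp_pos"],o["wrist_force"],o["ft_torque"])
g=im.max(2).astype(int)
for y in list(range(126,156,2))+[170,190,200]: print(y,g[y,244:278].tolist())
E
```

```text
11.0667 [ 0.54819076 -0.01886758  0.26814478] [-0.68923324 -0.6844924  -0.65096205] [-0.02773289 -0.03366292  0.055413  ]
126 [136, 135, 134, 132, 134, 135, 134, 133, 136, 139, 139, 135, 136, 135, 140, 136, 140, 137, 138, 136, 134, 134, 133, 132, 133, 134, 133, 135, 134, 132, 136, 131, 135, 136]
128 [134, 135, 136, 132, 134, 129, 133, 133, 135, 139, 136, 132, 139, 137, 136, 134, 137, 134, 136, 134, 132, 137, 134, 135, 134, 136, 133, 134, 132, 134, 130, 133, 133, 134]
130 [131, 136, 129, 135, 130, 136, 132, 134, 134, 131, 132, 139, 133, 137, 136, 133, 138, 133, 136, 135, 136, 137, 134, 135, 129, 137, 131, 135, 135, 133, 133, 129, 134, 130]
132 [133, 133, 130, 134, 133, 135, 137, 132, 132, 134, 132, 133, 133, 135, 132, 136, 137, 131, 138, 138, 134, 136, 138, 132, 134, 131, 130, 130, 130, 132, 131, 131, 134, 134]
134 [132, 130, 129, 133, 132, 134, 133, 136, 137, 134, 133, 138, 133, 133, 138, 135, 130, 137, 136, 134, 133, 133, 131, 135, 127, 131, 132, 135, 132, 131, 131, 133, 133, 132]
136 [133, 134, 132, 132, 134, 132, 136, 136, 132, 132, 132, 135, 135, 132, 137, 135, 133, 135, 132, 131
[... 1405 characters left out ...]
4, 156, 162, 185, 199, 204, 206, 203, 206, 210]
154 [203, 177, 139, 147, 159, 165, 166, 164, 139, 99, 78, 45, 41, 42, 46, 45, 45, 41, 41, 52, 110, 148, 159, 153, 154, 159, 160, 181, 202, 207, 204, 202, 202, 208]
170 [125, 125, 125, 116, 109, 109, 110, 112, 108, 81, 44, 44, 36, 39, 36, 42, 38, 34, 38, 48, 75, 134, 160, 159, 151, 155, 160, 179, 194, 199, 199, 195, 203, 202]
190 [122, 122, 125, 114, 109, 107, 109, 108, 115, 92, 45, 42, 45, 46, 46, 46, 45, 39, 48, 35, 69, 123, 156, 153, 154, 155, 159, 181, 198, 192, 190, 193, 197, 196]
200 [122, 125, 121, 117, 108, 106, 110, 109, 104, 78, 41, 33, 35, 38, 32, 40, 37, 36, 34, 35, 64, 124, 153, 156, 153, 158, 168, 181, 192, 192, 190, 191, 194, 195]
```

play_rows([
  [1, [0.002, 0, 0], 0],
  [1, [0.002, 0, 0], 0],
  [1, [0.002, 0, 0], 0],
  [1, [0, 0, 0], 0],
  [1, [0, 0, 0], 0],
])

```text
time: 11.53
tcp_pos: [0.548, -0.0188, 0.2618]
orientation: [[-0.0, 0.994, 0.114], [0.0, 0.114, -0.994], [-1.0, -0.0, -0.0]]
wrist_force: [0.4, -0.1, -1.3]
width: 0.0068
```

```bash
python3 -c "
from h import *
o=r.observe();print(o['time'],o['tcp_pos'],o['wrist_force'],o['ft_torque'],o['width'])"
```

```text
11.5333 [ 0.54804893 -0.01883288  0.26178177] [ 0.41141202 -0.12747395 -1.34051144] [-0.01391706 -0.03989901 -0.00918507] 0.006827142839762568
```

play_rows([
  [1, [0.002, 0, 0], 0],
  [1, [0.003, 0, 0], 0],
  [1, [0.003, 0, 0], 0],
  [1, [0, 0, 0], 0],
])

```text
time: 11.87
tcp_pos: [0.5477, -0.0188, 0.253]
orientation: [[-0.002, 0.994, 0.114], [0.0, 0.114, -0.994], [-1.0, -0.001, -0.0]]
wrist_force: [0.6, 0.6, -1.7]
width: 0.0075
```

play_rows([
  [1, [0.003, 0, 0], 0],
  [1, [0.004, 0, 0], 0],
  [1, [0.004, 0, 0], 0],
  [1, [0.004, 0, 0], 0],
  [1, [0, 0, 0], 0],
])

```text
time: 12.28
tcp_pos: [0.5476, -0.0188, 0.2376]
orientation: [[-0.002, 0.994, 0.114], [0.0, 0.114, -0.994], [-1.0, -0.002, -0.001]]
wrist_force: [1.0, -0.1, -1.1]
width: 0.007
```

play_rows([
  [1, [0.004, 0, 0], 0],
  [1, [0.004, 0, 0], 0],
  [1, [0.004, 0, 0], 0],
  [1, [0.004, 0, 0], 0],
  [1, [0.004, 0, 0], 0],
])

```text
time: 12.7
tcp_pos: [0.5481, -0.0189, 0.2186]
orientation: [[-0.0, 0.994, 0.114], [0.0, 0.114, -0.994], [-1.0, -0.0, -0.0]]
wrist_force: [-0.4, 0.2, 0.2]
width: 0.0069
```

play_rows([
  [1, [0.004, 0, 0], 0],
  [1, [0.004, 0, 0], 0],
  [1, [0.004, 0, 0], 0],
  [1, [0.004, 0, 0], 0],
  [1, [0.004, 0, 0], 0],
])

```text
time: 13.12
tcp_pos: [0.5482, -0.0189, 0.1987]
orientation: [[-0.0, 0.994, 0.114], [0.0, 0.114, -0.994], [-1.0, -0.0, -0.0]]
wrist_force: [-0.0, 1.0, -0.5]
width: 0.007
```

play_rows([
  [1, [0.004, 0, 0], 0],
  [1, [0.004, 0, 0], 0],
  [1, [0.004, 0, 0], 0],
  [1, [0.004, 0, 0], 0],
  [1, [0.004, 0, 0], 0],
])

```text
time: 13.53
tcp_pos: [0.5482, -0.0189, 0.1787]
orientation: [[0.0, 0.994, 0.114], [0.0, 0.114, -0.994], [-1.0, 0.0, -0.0]]
wrist_force: [-0.2, -0.5, -0.8]
width: 0.007
```

play_rows([
  [1, [0.004, 0, 0], 0],
  [1, [0.004, 0, 0], 0],
  [1, [0.004, 0, 0], 0],
  [1, [0.004, 0, 0], 0],
  [1, [0.002, 0, 0], 0],
])

```text
time: 13.95
tcp_pos: [0.5479, -0.0188, 0.1603]
orientation: [[-0.001, 0.994, 0.114], [0.0, 0.114, -0.994], [-1.0, -0.001, -0.0]]
wrist_force: [-0.9, 1.0, -0.8]
width: 0.0071
```

play_rows([
  [1, [0.003, 0, 0], 0],
  [1, [0.002, 0, 0], 0],
  [1, [0, 0, 0], 0],
  [1, [0, 0, 0], 0],
  [1, [0, 0, 0], 0],
])

```text
time: 14.37
tcp_pos: [0.5483, -0.0189, 0.1563]
orientation: [[0.0, 0.994, 0.114], [-0.0, 0.114, -0.994], [-1.0, 0.0, 0.0]]
wrist_force: [-0.1, 0.4, -1.1]
width: 0.0068
```

```bash
python3 - <<'E'
from h import *
a=r.capture("scene");w=r.capture("wrist");t=r.capture("top");o=r.observe()
print(o['time'],o['tcp_pos'],o['wrist_force'],o['ft_torque'],o['width'],abs(o["qvel"]).max())
A=cv2.resize(a[100:260,140:400],(400,260),interpolation=cv2.INTER_CUBIC);B=cv2.resize(t[80:290,90:430],(400,260));C=cv2.resize(w[100:384,100:420],(400,340))
D=cv2.resize(a[100:180,150:290],(400,340),interpolation=cv2.INTER_CUBIC)
cv2.imwrite("pics/f.png",np.vstack([np.hstack([A,B]),np.hstack([C,D])]))
E
```

```text
14.5167 [ 0.5483395  -0.01887247  0.15640027] [ 0.86919525  1.06348308 -1.61279997] [ 0.02339217  0.00569842 -0.04861308] 0.0071354104708378965 0.00202052977735264
```

View pics/f.png

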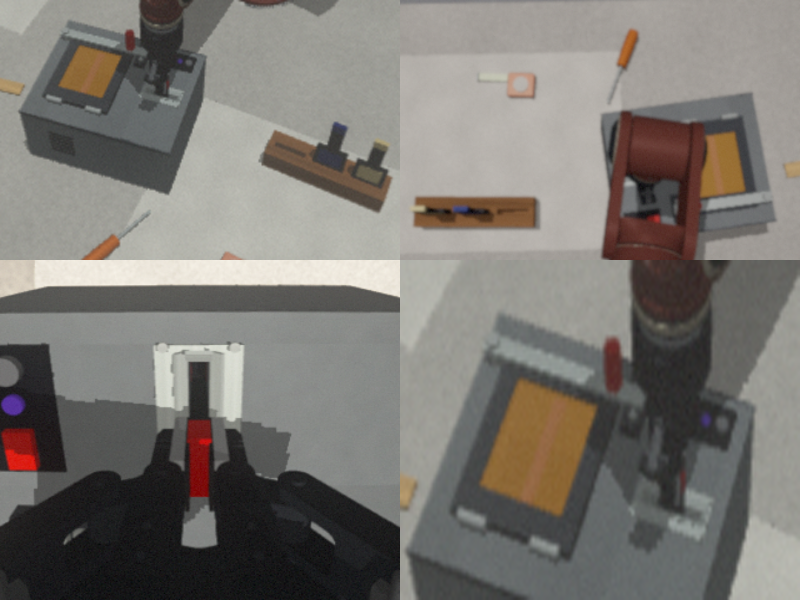

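```bash
python3 -c "
from workcell import r
print(r.sign_off(),r.observe()['wrist_force'])"
```

```text
the job is handed in; nothing more can be done
the job is handed in; nothing more can be done
```

The keeper bar is home, and the red plate is held by its tang in the cabinet slot with its whole blade inside. I handed the job in at about 14.5 s. The sign-off gave no verdict, and no reading came back after it.

- **Keeper bar:** I swung it shut by the knob until it met the end stop, at about 17 N. The wrist pictures show the bar against the stop with the spring ball popped up behind it.
- **Red plate:** I drew it from the rack by its tang at 50 N grip. I then corrected its position over the slot by about 2 mm from the wrist camera and lowered it. Wrist force stayed within about 2 N on the way down, so I saw no sign of it touching the throat.
- **Last checks before hand-in:** The tool was at z = 0.156 m and still, with the grip still holding the plate. From where I gripped it, I work out the blade at about 32 to 112 mm above the table. That is clear of the cabinet floor at 10 mm and below the throat's underside at 130 mm; I could not see the blade itself inside.
- **Other items:** The last pictures show the blue and cream plates still in the rack and the tape measure and awl where they were.
- **Small disagreements:** The gripper opening reads about 7 mm on the 8 mm plate. The plate also sits about 2 mm off the grip centre along its width, which I allowed for before lowering.

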